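# Pack the screw jacks into the case in reverse order

## Task

Move the four screw jacks from the white plastic tray into the blue case, one in each compartment, in reverse order counted from the handles: the jack that starts nearest the tray's handle goes into the compartment farthest from the case's handle, the next one into the compartment beside that, and so on, until the jack farthest from the tray's handle stands next to the case's handle. Every jack must end up standing upright with its foot flat on the floor of its compartment; do not let any jack fall over on the way.

Things in the scene. Friction and masses are not known exactly. Their poses are not given: they have to be found in the camera images.
- jack_cone: Loose steel screw jack: round foot 38 mm across and 12 mm high, upright round barrel 30 mm across from 12 to 72 mm above the underside (the place to grip), then a cone that tapers from 30 mm to a blunt point, 94 mm high in all. About 0.3 kg. Origin: centre of the underside; z up along the barrel.
- jack_flat: Loose steel screw jack: round foot 38 mm across and 12 mm high, upright round barrel 30 mm across from 12 to 72 mm above the underside (the place to grip), then a flat round disc 36 mm across and 6 mm thick, 78 mm high in all. About 0.3 kg. Origin: centre of the underside; z up along the barrel.
- jack_vee: Loose steel screw jack: round foot 38 mm across and 12 mm high, upright round barrel 30 mm across from 12 to 72 mm above the underside (the place to grip), then a block 28 x 22 mm with a notch 14 mm wide across its top, 86 mm high in all. About 0.3 kg. Origin: centre of the underside; z up along the barrel. The block's 28 mm side lies along x; the jack's yaw does not matter.
- jack_ball: Loose steel screw jack: round foot 38 mm across and 12 mm high, upright round barrel 30 mm across from 12 to 72 mm above the underside (the place to grip), then a short neck and a ball 22 mm across, 96 mm high in all. About 0.3 kg. Origin: centre of the underside; z up along the barrel.
- insert_cone: Fixed flat black plate, a round disc 54 mm across, 4 mm thick, on the floor of the white plastic tray; the cone-headed jack stands on it (within about 5 mm of its middle) at the start, so it shows where in the row that jack started. Origin: centre of the underside; axes parallel to the tray's. It stays behind.
- insert_flat: Fixed flat black plate, a square of 50 mm, 4 mm thick, on the floor of the white plastic tray; the flat disc-headed jack stands on it (within about 5 mm of its middle) at the start, so it shows where in the row that jack started. Origin: centre of the underside; axes parallel to the tray's. It stays behind.
- insert_vee: Fixed flat black plate, a square of 40 mm turned by 45 degrees (a diamond), 4 mm thick, on the floor of the white plastic tray; the notched jack stands on it (within about 5 mm of its middle) at the start, so it shows where in the row that jack started. Origin: centre of the underside; axes parallel to the tray's. It stays behind.
- insert_ball: Fixed flat black plate, a hexagon 50 mm across flats, 4 mm thick, on the floor of the white plastic tray; the ball-headed jack stands on it (within about 5 mm of its middle) at the start, so it shows where in the row that jack started. Origin: centre of the underside; axes parallel to the tray's. It stays behind.
- tray: Fixed white plastic tray, no partitions, 74 x 264 mm; walls 6 mm thick, 16 mm high; floor 6 mm. Origin: centre of the underside, on the table; x across, y along it; yaw up to 0.4 rad. A steel loop handle sticks out 34 mm, at wall height, at its +y end. The inserts lie on its floor at y = +96.75 (next to the handle), +32.25, -32.25, -96.75 mm, x = 0; the jacks' undersides are 10 mm above the table.
- case: Fixed blue metal case, open on top, 74 x 264 mm; walls and 3 partitions 6 mm thick, 22 mm high; floor 6 mm. Origin: centre of the underside, on the table; x across, y along it; yaw up to 0.4 rad. A steel loop handle sticks out 34 mm at its +y end. Compartments, 62 (x) by 58.5 mm (y), are centred at y = +96.75 (next to the handle), +32.25, -32.25, -96.75 mm, x = 0. Parts up to 22 mm high lie near.
Things that resemble listed ones, but are neither listed nor needed, are in the scene too. Leave any yellow look-alike of the jack_flat alone.

How it is judged:
By the outcome, as a careful person would: the job done as asked, in the order asked, and still so for the second after the job is handed in, with the robot touching nothing.
It also fails if it takes over 109 s, if anything falls off the work surface, if the arm or the gripper's body presses on something with over 40 N, if the wrist force passes 120 N, or if a joint passes its speed limit or range.

## Robot

A 7-joint arm with a two-finger parallel gripper is mounted at the origin on the work surface. World frame = base frame: x ahead of the robot, y to its left, z up, the work surface at z = 0. Lengths are in m, angles in rad, forces in N, time in s.
With the tool pointing down it reaches from about 0.35 to 0.9 m from the base axis. Payload 8.1 kg.
Tool frame: the origin (TCP) lies midway between the tips of the shut fingers; the grasp point (between the pads) lies 19 mm behind it (arm.hold_point_z is the distance from the TCP to the grasp point, in m); z points along the fingers, y is the direction in which the jaws open and shut (so a half turn about z gives the same grasp; the last joint's range is limited). The gripper opens to 92 mm and grips with 3 to 60 N. Pads are 19 mm wide; open, the fingers measure 130 mm over their backs; the gripper's body (75 mm by 190 mm) begins 47 mm behind the grasp point.
Start: joints at [-0.103, 0.434, 0.025, 1.573, -0.012, 1.134, -0.075], TCP at [0.625, -0, 0.227] pointing down, gripper open.
Joint ranges: [-2.62, 2.62], [-0.44, 2.09], [-1.27, 1.32], [0.08, 2.57], [-1.32, 4.46], [0.12, 2], [-2.74, 2.74]. Speed limits (rad/s): [2.22, 2.22, 3.01, 3.01, 3.14, 3.14, 3.14].

## Interface

Orientations are given as a rotation vector (axis times angle).
In Python, from cell import arm gives the robot as it stands.
- The arm moves only by the shell command python3 -m pendant 'ROWS' [FORCE]. ROWS is JSON, a list of rows, each a list of 3 entries, a list of its own where there are three numbers: the shift along the tool's x, y, z in m, then the turn, a rotation vector about the tool's x, y, z in degrees, then the finger opening in m, from 0 to 0.0918. A call has 1 to 10 rows; each row shifts and turns the commanded pose from where the row before left it, along the tool's axes as they then stand; what a row does not reach is not made up. A row lasts 1/8 s, in which the tool goes at most 62.5 mm and 10.7 degrees, less where a joint would pass 70% of its speed; a pose out of reach is approached as far as the arm can. A call with a gripper value outside its range is refused whole. The fingers move at their own pace and stop on an object; FORCE is the grip in N (left out, the last holds). Time passes only in rows, so rows that do not move let the fingers close. It gives the time, the measured TCP pose, the force and the opening at its end, in the units of the state.
- arm.observe(): the state, without advancing time (a new reading comes with each control period).
- arm.get_image(name): name is "scene" or "side" or "wrist"; returns (picture, depth): 384x512x3 uint8, red, green, blue; 384x512 float32, m along the optical axis (not along the pixel's ray), 0 where there is no reading.
- arm.camera_params(name): a dict with "fovy" (degrees; the focal length in pixels is half the picture's height over the tangent of half this angle, whatever the lens; pixels are square), "cx", "cy" (the principal point, pixels), "rvec" (rotation vector, rad) and "tvec" (3), from world to camera coordinates, as OpenCV has them; the wrist camera has in their place "mount" (4x4, takes a point from camera to tool coordinates, whose origin is the TCP and whose axes are the flange's). Camera axes: x right, y down, z forward; pixel columns grow to the right and rows downward; lengths in m; the calibration is good to about 2 mm. The wrist camera is an equidistant fisheye: a pixel r from the principal point sees the ray r / f radians off the axis. A picture is of the moment at which its call begins: read the wrist's pose just before it. camera_params takes no time and is no camera call.
- arm.sign_off(): hands the job in, once; it reports no verdict.
Trained networks look in the newest picture that a camera, given by its name, has taken for a name from the list of things; names that differ only in an ending like _2 or _b are one class to them, and where a whole thing is asked for, a point or a joint stands for the part that bears it (a point fixed in the world has none). Each returns a list of dicts, best first, with "conf" (0 to 1); they miss things now and then, are a little off and sometimes report something else, mostly with a low value. They report only what shows in the picture. A call takes as long as a camera call. They do not tell look-alikes from the thing itself.
- arm.look_for(camera, label): "rect" ([centre column, centre row, width, height] in pixels, round what is visible of it).
- arm.masks_of(camera, label): "pixels" (384x512 bool, what is visible of it) and "rect" ([centre column, centre row, width, height] in pixels, round what is visible of it).
The state is a dict: "clock": time; "joints": joint angles; "dq": joint speeds; "joint_efforts": joint torques, N m; "position": TCP position; "ee_rot": TCP orientation; "force": force on the tool from outside, world axes, zero at the start; "ft_torque": the same for the moment, N m; "width": opening from 0.0 (shut) to 1.0 (fully open).
Only numpy, scipy, OpenCV 4.12 (cv2) and the standard library are available. Lean on these libraries where they do the work, as an engineer would, in place of code of your own. Each camera call takes 0.05 s, during which the arm holds its last target.

## Working session

There is one attempt and no reset: what is moved stays moved. The work goes in short steps, Python scripts to look and compute and a shell command to move; the robot and the scene stay as the last step left them, time stands still between calls to the robot, and variables do not carry over. Pictures are saved under pics/ and viewed, and the job is handed in when it is done.

```bash
mkdir -p pics; ls; python3 - <<'E'
from cell import arm
import cv2,numpy as np
for n in ["scene","side","wrist"]:
    im,d=arm.get_image(n); cv2.imwrite(f"pics/{n}0.png",im[:,:,::-1]); np.savez(f"{n}0.npz",im=im,d=d)
    print(n,arm.camera_params(n))
s=arm.observe(); print(s)
E
```

```text
pics
scene {'fovy': 54.78087170222405, 'cx': 257.3367891856392, 'cy': 187.8546189953859, 'rvec': array([ 1.57090198,  1.75348172, -0.91445259]), 'tvec': array([ 0.06378083, -0.28019512,  1.27224454])}
side {'fovy': 43.77932622288111, 'cx': 254.02953382105937, 'cy': 193.17758629207069, 'rvec': array([ 0.74052603, -2.69276244,  1.0170296 ]), 'tvec': array([0.46623944, 0.24641031, 0.77432428])}
wrist {'fovy': 65.70646984690485, 'cx': 257.20132071908034, 'cy': 188.2847744285561, 'mount': array([[-6.40524131e-04, -9.59722495e-01, -2.80948968e-01,
         7.56303983e-02],
       [ 9.99999786e-01, -5.76554560e-04, -3.10346798e-04,
        -6.58584016e-04],
       [ 1.35864395e-04, -2.80949107e-01,  9.59722658e-01,
        -1.58450001e-01],
       [ 0.00000000e+00,  0.00000000e+00,  0.00000000e+00,
         1.00000000e+00]])}
{'clock': 0.15, 'joints': array([-0.10259339,  0.43506963,  0.02499945,  1.5738613 , -0.01159255,
        1.13401395, -0.07509924]), 'dq': array([-0.00018951, -0.00175697, -0.00080883, -0.00442054, -0.00116227,
        0.00011523,  0.00079007]), 'joint_efforts': array([ 9.13879558e-04, -6.68263149e+01,  9.85680185e-01, -3.14695251e+01,
       -6.03506877e-02,  3.94195947e-02,  8.07748006e-05]), 'position': array([ 6.24619025e-01, -6.79239031e-05,  2.26131758e-01]), 'ee_rot': array([-2.22100928e+00, -2.22080042e+00,  1.47515261e-03]), 'force': array([-0.10710756,  0.44499542, -0.14929399]), 'ft_torque': array([-0.00841712, -0.04496775, -0.02186815]), 'width': 0.9984643844459868}
```

View pics/scene0.png

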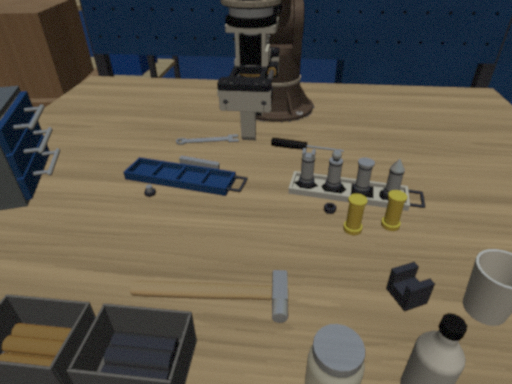

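View pics/side0.png

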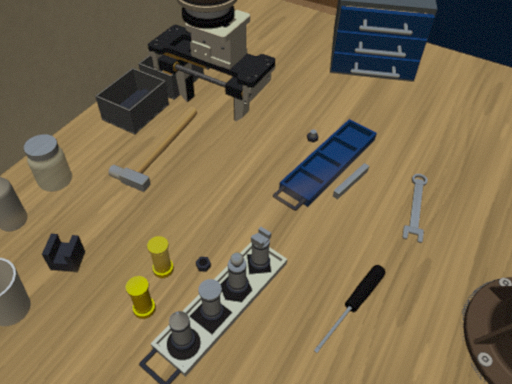

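View pics/wrist0.png

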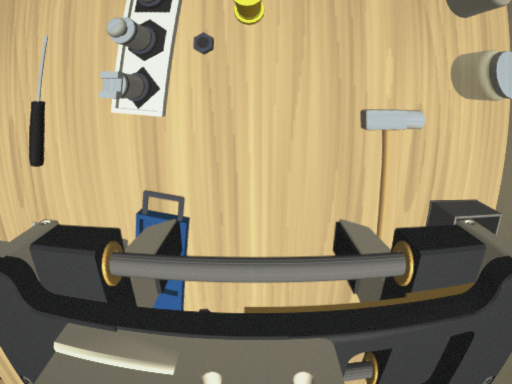

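The row from the tray handle outward is cone, flat, ball, vee. The case handle is at its +y end (scene: case handle ~(240,184), tray handle ~(417,199)). Next I'll measure the poses.

```bash
cat > h.py <<'E'
import numpy as np,cv2
from cell import arm
from scipy.spatial.transform import Rotation as R
def cloud(cam,d):
    p=arm.camera_params(cam); f=192/np.tan(np.radians(p['fovy'])/2)
    v,u=np.mgrid[0:384,0:512]
    X=np.stack([(u-p['cx'])/f*d,(v-p['cy'])/f*d,d],-1)
    return (X-p['tvec'])@R.from_rotvec(p['rvec']).as_matrix()
E
python3 - <<'E'
from h import *
out={}
for cam in ["scene","side"]:
    im,d=arm.get_image(cam)
    W=cloud(cam,d); out[cam+'im']=im; out[cam+'W']=W;out[cam+'d']=d
    for l in ["tray","case","jack_cone","jack_flat","jack_ball","jack_vee"]:
        for i,m in enumerate(arm.masks_of(cam,l)[:3]):
            k=m['pixels']&(d>0); P=W[k]
            if i==0: out[f'{cam}_{l}']=m['pixels']
            print(cam,l,round(m['conf'],2),np.round(m['rect']),k.sum(),np.round(np.median(P,0),3),np.round(np.percentile(P,2,0),3),np.round(np.percentile(P,98,0),3))
np.savez('m.npz',**out)
print(arm.observe()['clock'])
E
```

```text
scene tray 0.69 [357. 187. 135.  35.] 1239 [0.503 0.195 0.011] [0.441 0.071 0.002] [0.537 0.359 0.018]
scene case 0.85 [188. 176. 123.  36.] 2637 [ 0.471 -0.194  0.012] [ 0.42  -0.328  0.003] [ 0.525 -0.053  0.024]
scene jack_cone 0.81 [392. 181.  21.  36.] 522 [0.51  0.288 0.063] [0.411 0.267 0.001] [0.581 0.331 0.099]
scene jack_flat 0.6 [363. 177.  18.  39.] 506 [0.5   0.227 0.056] [0.479 0.213 0.016] [0.506 0.243 0.09 ]
scene jack_flat 0.59 [393. 210.  29.  42.] 702 [0.604 0.275 0.047] [0.579 0.262 0.002] [0.611 0.294 0.08 ]
scene jack_ball 0.79 [335. 169.  18.  39.] 558 [0.489 0.166 0.054] [0.365 0.151 0.001] [0.496 0.198 0.105]
scene jack_vee 0.64 [308. 170.  16.  39.] 486 [0.48  0.105 0.056] [0.457 0.091 0.012] [0.487 0.12  0.097]
scene jack_vee 0.52 [334. 189.  25.  10.] 94 [0.49  0.178 0.011] [0.472 0.142 0.007] [0.502 0.195 0.015]
side tray 0.84 [212. 314. 148. 140.] 3000 [0.469 0.253 0.01 ] [0.433 0.077 0.   ] [0.533 0.361 0.016]
side case 0.89 [325. 166. 105.  94.] 3675 [ 0.471 -0.185  0.007] [ 0.418 -0.33  -0.   ] [ 0.518 -0.043  0.021]
side case 0.3 [262. 252.  20.  43.
[... 219 characters left out ...]
 0.3   0.064] [0.481 0.281 0.015] [0.51  0.311 0.1  ]
side jack_cone 0.46 [213. 315. 146. 138.] 3327 [0.471 0.247 0.009] [ 0.433  0.077 -0.002] [0.533 0.361 0.016]
side jack_flat 0.96 [211. 300.  25.  46.] 854 [0.481 0.236 0.069] [0.469 0.214 0.011] [0.504 0.247 0.088]
side jack_flat 0.94 [141. 297.  28.  43.] 856 [0.584 0.283 0.059] [0.574 0.263 0.004] [0.606 0.295 0.078]
side jack_flat 0.86 [161. 258.  24.  47.] 799 [0.605 0.206 0.053] [ 0.594  0.184 -0.002] [0.629 0.218 0.078]
side jack_ball 0.57 [240. 274.  21.  37.] 722 [0.471 0.174 0.063] [0.46  0.157 0.014] [0.489 0.183 0.103]
side jack_vee 0.96 [261. 250.  19.  43.] 716 [0.462 0.115 0.065] [0.45  0.093 0.012] [0.478 0.122 0.095]
0.85
```

```bash
cat > fit.py <<'E'
from h import *
from scipy.optimize import least_squares
o=np.load('m.npz')
def segd(q,a,b):
    a=np.array(a);b=np.array(b);t=np.clip(((q-a)@(b-a))/((b-a)@(b-a)),0,1);return np.linalg.norm(q-a-t[:,None]*(b-a),axis=1)
def wall(q,part):
    S=[((-.034,-.129),(.034,-.129)),((-.034,.129),(.034,.129)),((-.034,-.129),(-.034,.129)),((.034,-.129),(.034,.129))]
    if part: S+=[((-.034,y),(.034,y)) for y in(-.0645,0,.0645)]
    return np.min([segd(q,a,b) for a,b in S],0)
def fit(P,x0,part):
    def f(x):
        c,s=np.cos(x[2]),np.sin(x[2]); q=(P[:,:2]-x[:2])@np.array([[c,-s],[s,c]])
        q=q[:]; d=wall(q,part); return np.maximum(d-.002,0)+.1*d
    best=min((least_squares(f,[x0[0],x0[1],x0[2]+dy],loss='soft_l1',f_scale=.002) for dy in(-.1,0,.1)),key=lambda r:r.cost)
    return best.x,best.cost/len(P)
for l,zr,h,x0,part in (("case",.016,.022,(.47,-.19,-.1),1),("tray",.012,.016,(.49,.2,-.15),0)):
    A=[]
    for cam in("scene","side"):
        W=o[cam+'W'];k=o[f'{cam}_{l}']&(o[cam+'d']>0);P=W[k];P=P[(P[:,2]>zr)&(P[:,2]<h+.005)]
        A.append(P);x,c=fit(P,x0,part);print(l,cam,len(P),np.round(x,4),c)
    x,c=fit(np.vstack(A),x0,part);print(l,np.round(x,4),c)
    yc=np.array([96.75,32.25,-32.25,-96.75])/1e3
    print(np.round([[x[0]-np.sin(x[2])*y,x[1]+np.cos(x[2])*y] for y in yc],4).tolist())
for l in("cone","flat","ball","vee"):
    A=[]
    for cam in("scene","side"):
        W=o[cam+'W'];k=o[f'{cam}_jack_{l}']&(o[cam+'d']>0);P=W[k];P=P[(P[:,2]>.03)&(P[:,2]<.076)]
        g=lambda x,P=P:np.linalg.norm(P[:,:2]-x,axis=1)-.015
        m=np.median(P[:,:2],0); cp=arm.camera_params(cam); C=-R.from_rotvec(cp['rvec']).as_matrix().T@cp['tvec']
        v=m-C[:2];v/=np.linalg.norm(v)
        r=least_squares(g,m+.012*v,loss='soft_l1',f_scale=.002);A.append(P);print(l,cam,len(P),np.round(r.x,4),round(r.cost/len(P)*1e6,3))
    P=np.vstack(A);r=least_squares(lambda x:np.linalg.norm(P[:,:2]-x,axis=1)-.015,r.x,loss='soft_l1',f_scale=.002);print(l,np.round(r.x,4))
E
python3 fit.py
```

```text
case scene 1019 [ 0.4713 -0.1991 -0.1659] 3.5077072717204605e-06
case side 945 [ 0.4681 -0.2006 -0.1659] 2.1940779576059647e-06
case [ 0.4698 -0.2    -0.1643] 3.182961555295532e-06
[[0.4856, -0.1046], [0.4751, -0.1682], [0.4645, -0.2318], [0.454, -0.2955]]
tray scene 547 [ 0.4869  0.2101 -0.1429] 6.509636051808258e-06
tray side 1168 [ 0.4836  0.2045 -0.1443] 5.1569713456902425e-06
tray [ 0.4846  0.2057 -0.1411] 5.8887524823857986e-06
[[0.4982, 0.3014], [0.4891, 0.2376], [0.4801, 0.1737], [0.471, 0.1099]]
cone scene 245 [0.4994 0.2941] 3.14
cone side 256 [0.4987 0.2931] 0.102
cone [0.4991 0.2935]
flat scene 247 [0.4873 0.2299] 0.421
flat side 241 [0.4867 0.2289] 0.116
flat [0.4871 0.2293]
ball scene 233 [0.4775 0.1662] 0.453
ball side 258 [0.477  0.1653] 0.158
ball [0.4773 0.1656]
vee scene 224 [0.4681 0.1054] 0.439
vee side 250 [0.4677 0.1043] 0.206
vee [0.468  0.1047]
```

```bash
cat >> fit.py <<'E'
print('--- refit')
res={}
for l,zr,h,x0,part in (("case",.016,.022,(.47,-.20,-.165),1),("tray",.012,.016,(.483,.199,-.145),0)):
    A=[]
    for cam in("scene","side"):
        W=o[cam+'W'];k=o[f'{cam}_{l}']&(o[cam+'d']>0);P=W[k];A.append(P[(P[:,2]>zr)&(P[:,2]<h+.005)])
    for tag,P in(("scene",A[0]),("side",A[1]),("both",np.vstack(A))):
        x=np.array(x0)
        for lim in (.010,.007,.006,.006):
            c,s=np.cos(x[2]),np.sin(x[2]); q=(P[:,:2]-x[:2])@np.array([[c,-s],[s,c]])
            x,cc=fit(P[(wall(q,part)<lim)],x,part)
        print(l,tag,np.round(x,4),(wall(q,part)<lim).sum(),len(P))
    res[l]=x
np.savez('pose.npz',**res)
for cam in("scene","side"):
    p=arm.camera_params(cam); f=192/np.tan(np.radians(p['fovy'])/2);K=np.array([[f,0,p['cx']],[0,f,p['cy']],[0,0,1]])
    im=cv2.resize(o[cam+'im'][:,:,::-1],None,fx=3,fy=3,interpolation=cv2.INTER_CUBIC)
    for l,h in(("case",.022),("tray",.016)):
        x=res[l];T=lambda a:[x[0]+np.cos(x[2])*a[0]-np.sin(x[2])*a[1],x[1]+np.sin(x[2])*a[0]+np.cos(x[2])*a[1],h]
        S=[((-.037,-.132),(.037,-.132)),((-.037,.132),(.037,.132)),((-.037,-.132),(-.037,.132)),((.037,-.132),(.037,.132))]
        if l=="case":S+=[((-.034,y),(.034,y)) for y in(-.0645,0,.0645)]
        for a,b in S:
            q=cv2.projectPoints(np.array([T(a),T(b)]),p['rvec'],p['tvec'],K,None)[0].reshape(-1,2)*3+1
            cv2.line(im,*[tuple(int(v) for v in z) for z in q],(0,0,255),1)
    u0,v0,u1,v1=(110,140,440,225) if cam=="scene" else (140,110,390,384)
    im=im[v0*3:v1*3,u0*3:u1*3]; sc=min(800/im.shape[1],600/im.shape[0]);cv2.imwrite(f'pics/ov_{cam}.png',cv2.resize(im,None,fx=sc,fy=sc))
E
python3 fit.py | sed -n '/refit/,$p'
```

```text
--- refit
case scene [ 0.4711 -0.2007 -0.1668] 948 1019
case side [ 0.468  -0.2013 -0.1657] 906 945
case both [ 0.4697 -0.201  -0.1644] 1851 1964
tray scene [ 0.4856  0.2008 -0.1431] 458 547
tray side [ 0.483   0.2004 -0.1445] 1036 1168
tray both [ 0.4839  0.2005 -0.1413] 1493 1715
```

View pics/ov_scene.png

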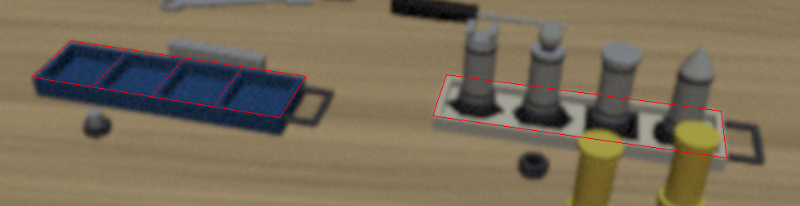

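View pics/ov_side.png

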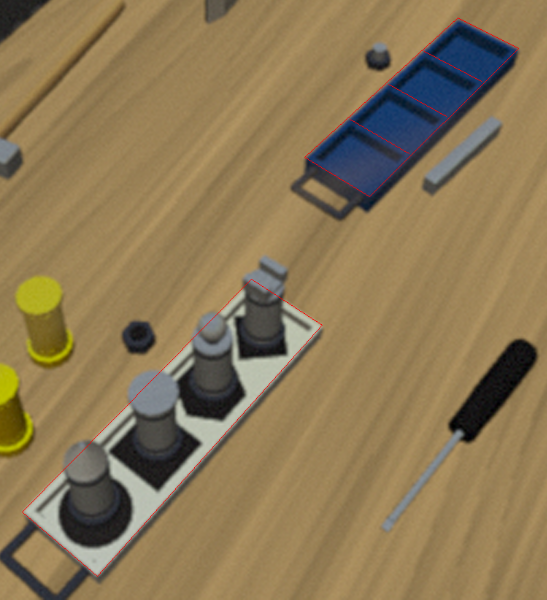

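The overlays fit the tray and case well. I'll do the cone first. Tool x is world +y, tool y is world +x, and tool z points down.

```bash
python3 -m pendant '[[[0.02,-0.009,0],[0,0,0],0.0918],[[0.04,-0.017,0],[0,0,0],0.0918],[[0.05,-0.021,0.006],[0,0,0],0.0918],[[0.05,-0.021,0.01],[0,0,0],0.0918],[[0.05,-0.021,0.01],[0,0,0],0.0918],[[0.05,-0.021,0.01],[0,0,0],0.0918],[[0.0335,-0.0156,0],[0,0,0],0.0918],[[0,0,0],[0,0,0],0.0918],[[0,0,0],[0,0,0],0.0918]]' 40; python3 -c "
from cell import arm;s=arm.observe();print(s['position'],s['ee_rot'],s['clock'])
import cv2;im,d=arm.get_image('side');cv2.imwrite('pics/a1.png',im[:,:,::-1])
im,d=arm.get_image('wrist');cv2.imwrite('pics/a2.png',im[:,:,::-1])"
```

```text
clock: 1.98
position: [0.4991, 0.2935, 0.1908]
ee_rot: [2.221, 2.222, -0.0]
force: [0.0, -1.1, 0.2]
width: 1.002
[0.49905117 0.29348868 0.19080523] [ 2.22063773e+00  2.22171204e+00 -2.63950145e-04] 1.975
```

View pics/a1.png

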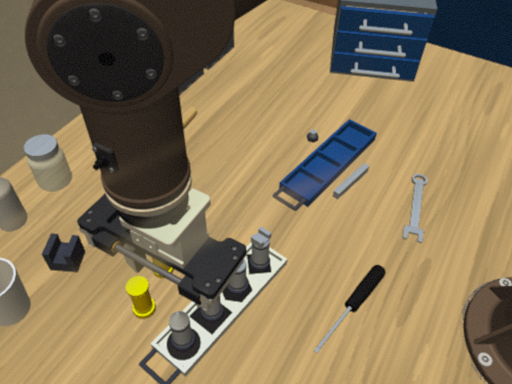

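View pics/a2.png

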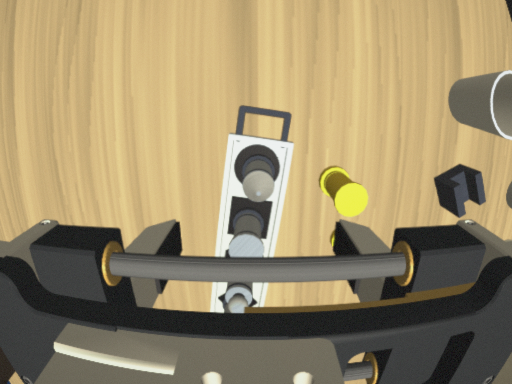

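Tracking is exact and the cone sits midway between the fingers (wrist picture ~(258,185)). I'll descend with a narrower opening to stay clear of the yellow look-alike.

```bash
python3 -m pendant '[[[0,0,0.01],[0,0,0],0.07],[[0,0,0.03],[0,0,0],0.07],[[0,0,0.035],[0,0,0],0.07],[[0,0,0.035],[0,0,0],0.07],[[0,0,0.025],[0,0,0],0.07],[[0,0,0.0098],[0,0,0],0.07],[[0,0,0],[0,0,0],0.07],[[0,0,0],[0,0,0],0.05]]' 40
python3 -m pendant '[[[0,0,0],[0,0,0],0.04],[[0,0,0],[0,0,0],0.03],[[0,0,0],[0,0,0],0.02],[[0,0,0],[0,0,0],0.02],[[0,0,0],[0,0,0],0.02]]' 40
```

```text
clock: 3.08
position: [0.5001, 0.2938, 0.0469]
ee_rot: [2.222, 2.221, 0.002]
force: [0.6, -0.2, 0.7]
width: 0.699
clock: 3.7
position: [0.4997, 0.2936, 0.0461]
ee_rot: [2.221, 2.221, 0.001]
force: [0.9, -0.4, 1.5]
width: 0.32
```

```bash
python3 -m pendant '[[[0,0,-0.008],[0,0,0],0.02],[[0,0,-0.025],[0,0,0],0.02],[[0,0,-0.035],[0,0,0],0.02],[[0,0,-0.04],[0,0,0],0.02],[[0,0,-0.028],[0,0,0],0.02],[[0,0,-0.008],[0,0,0],0.02],[[0,0,0],[0,0,0],0.02]]' 40
python3 -c "
from cell import arm;s=arm.observe();print(s['force'],s['width'])
import cv2;im,d=arm.get_image('scene');cv2.imwrite('pics/b1.png',im[:,:,::-1])"
```

```text
clock: 4.58
position: [0.4992, 0.2933, 0.1896]
ee_rot: [-2.222, -2.221, 0.001]
force: [-0.0, 0.6, -2.9]
width: 0.317
[-0.01107971  0.64081308 -2.93385656] 0.3172294848638152
```

View pics/b1.png

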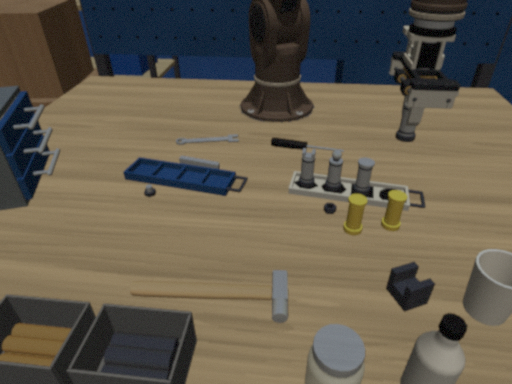

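The cone jack is held upright at (405,115) and its spot on the insert is empty. Moving it to the far compartment.

```bash
python3 -m pendant '[[[-0.015,-0.001,0],[0,0,0],0.02],[[-0.03,-0.002,0],[0,0,0],0.02],[[-0.045,-0.0035,0],[0,0,0],0.02],[[-0.045,-0.0035,0],[0,0,0],0.02],[[-0.045,-0.0035,0],[0,0,0],0.02],[[-0.045,-0.0035,0],[0,0,0],0.02],[[-0.045,-0.0035,0],[0,0,0],0.02],[[-0.045,-0.0035,0],[0,0,0],0.02]]' 40
python3 -m pendant '[[[-0.045,-0.0035,0],[0,0,0],0.02],[[-0.045,-0.0035,0],[0,0,0],0.02],[[-0.045,-0.0035,0],[0,0,0],0.02],[[-0.045,-0.0035,0],[0,0,0],0.02],[[-0.045,-0.0035,0],[0,0,0],0.02],[[-0.03,-0.003,0],[0,0,0],0.02],[[-0.0197,-0.003,0],[0,0,0],0.02],[[0,0,0],[0,0,0],0.02],[[0,0,0],[0,0,0],0.02]]' 40
```

```text
clock: 5.62
position: [0.474, -0.024, 0.1891]
ee_rot: [-2.222, -2.22, 0.002]
force: [0.6, -0.4, -3.5]
width: 0.323
clock: 6.75
position: [0.4513, -0.2954, 0.1893]
ee_rot: [-2.22, -2.22, 0.0]
force: [-0.2, 0.7, -2.6]
width: 0.315
```

```bash
python3 -m pendant '[[[-0.001,0.0025,0.01],[0,0,0],0.02],[[0,0,0.03],[0,0,0],0.02],[[0,0,0.035],[0,0,0],0.02],[[0,0,0.025],[0,0,0],0.02],[[0,0,0.012],[0,0,0],0.02],[[0,0,0],[0,0,0],0.02]]' 40
python3 -c "
from h import *
s=arm.observe();print(s['position'],s['force'],s['width'])
ims=[]
for c,(u0,v0,u1,v1) in dict(side=(260,90,420,230),scene=(110,80,270,220)).items():
    im,d=arm.get_image(c);ims.append(cv2.resize(im[v0:v1,u0:u1,::-1],None,fx=2.5,fy=2.5))
cv2.imwrite('pics/c1.png',np.hstack(ims))"
```

```text
clock: 7.5
position: [0.4542, -0.2966, 0.0773]
ee_rot: [-2.22, -2.221, 0.001]
force: [-0.0, 0.7, -2.2]
width: 0.318
[ 0.45418011 -0.29660792  0.07728761] [-0.01742777  0.68394175 -2.19987239] 0.3176481835480437
```

View pics/c1.png

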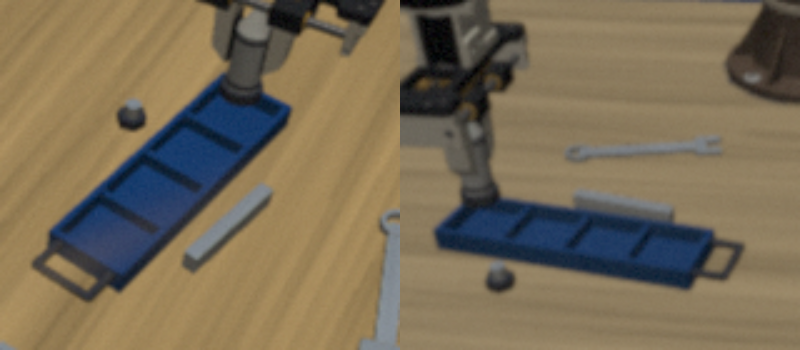

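The jack hangs over the far compartment (side ~(240,90), scene ~(480,195) in the crops). Lowering it.

```bash
python3 -m pendant '[[[0,0,0.01],[0,0,0],0.02],[[0,0,0.015],[0,0,0],0.02],[[0,0,0.007],[0,0,0],0.02],[[0,0,0.003],[0,0,0],0.02],[[0,0,0],[0,0,0],0.02],[[0,0,0],[0,0,0],0.02]]' 40
```

```text
clock: 8.35
position: [0.4546, -0.2973, 0.0432]
ee_rot: [2.221, 2.221, 0.0]
force: [0.2, 0.3, -3.4]
width: 0.317
```

```bash
python3 -m pendant '[[[0,0,0.001],[0,0,0],0.02],[[0,0,0],[0,0,0],0.02]]' 40;python3 -m pendant '[[[0,0,0.0005],[0,0,0],0.02],[[0,0,0],[0,0,0],0.02]]' 40
```

```text
clock: 8.6
position: [0.4546, -0.2973, 0.0421]
ee_rot: [2.221, 2.221, 0.0]
force: [0.1, -0.3, -1.8]
width: 0.316
clock: 8.85
position: [0.4547, -0.2974, 0.042]
ee_rot: [2.221, 2.221, 0.0]
force: [-1.5, 1.0, 4.8]
width: 0.317
```

Contact. Releasing slowly and lifting.

```bash
python3 -m pendant '[[[0,0,0],[0,0,0],0.035],[[0,0,0],[0,0,0],0.05],[[0,0,0],[0,0,0],0.07],[[0,0,0],[0,0,0],0.07],[[0,0,-0.015],[0,0,0],0.07],[[0,0,-0.035],[0,0,0],0.07],[[0,0,-0.045],[0,0,0],0.07],[[0,0,-0.04],[0,0,0],0.07],[[0,0,-0.012],[0,0,0],0.07]]'
python3 -m pendant '[[[0.02,0.001,0],[0,0,0],0.07],[[0.04,0.002,0],[0,0,0],0.07],[[0.05,0.003,0],[0,0,0],0.07],[[0.05,0.003,0],[0,0,0],0.07],[[0.05,0.003,0],[0,0,0],0.07],[[0.05,0.003,0],[0,0,0],0.07],[[0.05,0.003,0],[0,0,0],0.07]]'
python3 -c "
from h import *
ims=[]
for c,(u0,v0,u1,v1) in dict(side=(260,90,420,230),scene=(110,80,270,220)).items():
    im,d=arm.get_image(c);ims.append(cv2.resize(im[v0:v1,u0:u1,::-1],None,fx=2.5,fy=2.5))
cv2.imwrite('pics/c2.png',np.hstack(ims))"
```

```text
clock: 9.98
position: [0.4556, -0.298, 0.192]
ee_rot: [2.218, 2.218, 0.003]
force: [0.1, 1.0, -0.8]
width: 0.767
clock: 10.85
position: [0.4719, 0.0143, 0.1885]
ee_rot: [-2.222, -2.221, 0.0]
force: [1.1, -0.3, -0.4]
width: 0.76
```

View pics/c2.png

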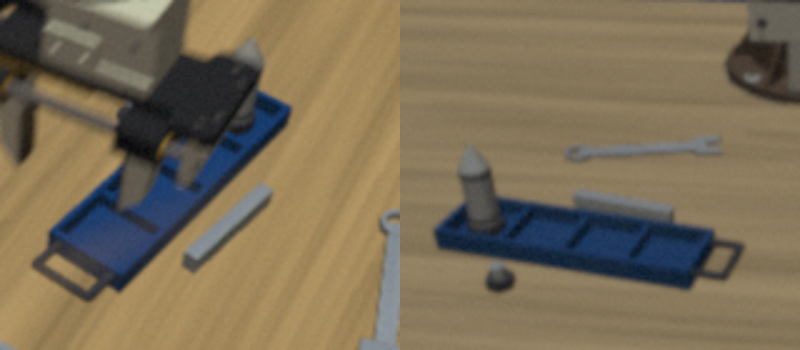

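The cone jack stands in the far compartment (right crop ~(480,190)); the lean is perspective, since that side of the picture is off-axis. Next is the flat jack.

```bash
python3 -m pendant '[[[0.04,0.003,0],[0,0,0],0.07],[[0.05,0.003,0],[0,0,0],0.07],[[0.05,0.003,0],[0,0,0],0.07],[[0.045,0.003,0],[0,0,0],0.07],[[0.025,0.002,0],[0,0,0],0.07],[[0.005,0.001,0],[0,0,0],0.07],[[0,0,0],[0,0,0],0.07],[[0,0,0],[0,0,0],0.07]]'
```

```text
clock: 11.95
position: [0.4876, 0.226, 0.1884]
ee_rot: [2.223, 2.219, -0.001]
force: [0.7, 0.9, -0.5]
width: 0.761
```

```bash
python3 -m pendant '[[[0.0033,-0.0005,0.01],[0,0,0],0.07],[[0,0,0.03],[0,0,0],0.07],[[0,0,0.035],[0,0,0],0.07],[[0,0,0.035],[0,0,0],0.07],[[0,0,0.023],[0,0,0],0.07],[[0,0,0.0094],[0,0,0],0.07],[[0,0,0],[0,0,0],0.07],[[0,0,0],[0,0,0],0.05]]' 40
python3 -m pendant '[[[0,0,0],[0,0,0],0.04],[[0,0,0],[0,0,0],0.03],[[0,0,0],[0,0,0],0.02],[[0,0,0],[0,0,0],0.02],[[0,0,0],[0,0,0],0.02]]' 40
```

```text
clock: 12.95
position: [0.4875, 0.2313, 0.0469]
ee_rot: [2.221, 2.221, 0.002]
force: [0.0, -0.8, 0.8]
width: 0.701
clock: 13.58
position: [0.4873, 0.2312, 0.0463]
ee_rot: [2.222, 2.221, 0.001]
force: [0.5, 0.4, 3.8]
width: 0.373
```

The opening reads 34 mm instead of 30, so I'll wait a moment and look.

```bash
python3 -m pendant '[[[0,0,0],[0,0,0],0.02],[[0,0,0],[0,0,0],0.02]]'
python3 -c "
from h import *
ims=[]
for c,(u0,v0,u1,v1) in dict(side=(150,230,310,370),scene=(280,90,440,230)).items():
    im,d=arm.get_image(c);ims.append(cv2.resize(im[v0:v1,u0:u1,::-1],None,fx=2.5,fy=2.5))
cv2.imwrite('pics/d1.png',np.hstack(ims))"
```

```text
clock: 13.82
position: [0.4873, 0.2313, 0.0463]
ee_rot: [2.221, 2.221, 0.001]
force: [1.8, 0.9, 5.0]
width: 0.372
```

View pics/d1.png

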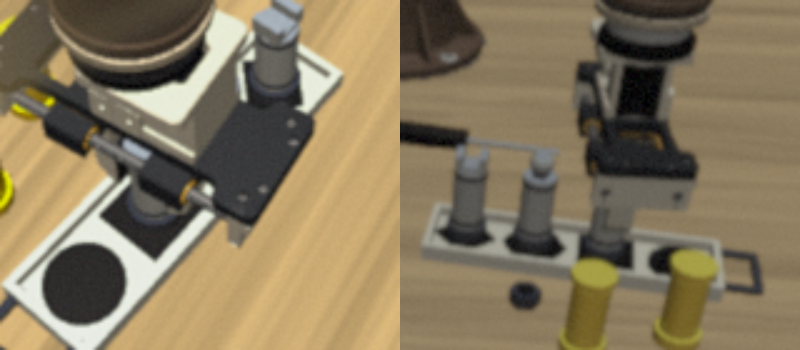

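The pads' upper edge is likely on the 36 mm disc. I'll reopen, go 11 mm lower and grip again.

```bash
python3 -m pendant '[[[0,0,0],[0,0,0],0.045],[[0,0,0],[0,0,0],0.06],[[-0.002,0,0],[0,0,0],0.06],[[0,0,0.006],[0,0,0],0.06],[[0,0,0.005],[0,0,0],0.06],[[0,0,0],[0,0,0],0.05]]' 40
python3 -m pendant '[[[0,0,0],[0,0,0],0.04],[[0,0,0],[0,0,0],0.03],[[0,0,0],[0,0,0],0.02],[[0,0,0],[0,0,0],0.02],[[0,0,0],[0,0,0],0.02]]' 40
```

```text
clock: 14.68
position: [0.4865, 0.2289, 0.0344]
ee_rot: [-2.221, -2.221, 0.002]
force: [-0.8, -0.2, -0.1]
width: 0.589
clock: 15.3
position: [0.487, 0.2291, 0.0351]
ee_rot: [2.221, 2.221, 0.0]
force: [0.8, -0.4, -1.5]
width: 0.325
```

Gripped at 30 mm now. Lifting.

```bash
python3 -m pendant '[[[0,0,-0.008],[0,0,0],0.02],[[0,0,-0.025],[0,0,0],0.02],[[0,0,-0.035],[0,0,0],0.02],[[0,0,-0.04],[0,0,0],0.02],[[0,0,-0.037],[0,0,0],0.02],[[0,0,-0.01],[0,0,0],0.02],[[0,0,0],[0,0,0],0.02]]' 40
python3 -c "
from h import *
im,d=arm.get_image('scene');cv2.imwrite('pics/d2.png',im[40:240,200:460,::-1])"
```

```text
clock: 16.18
position: [0.4868, 0.229, 0.1899]
ee_rot: [2.221, 2.221, 0.0]
force: [-0.3, 0.6, -4.1]
width: 0.325
```

View pics/d2.png

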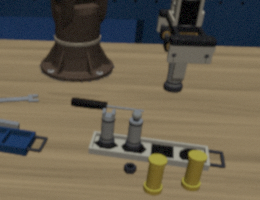

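The flat jack is held upright at (175,85) in the crop. Moving it to the third compartment from the handle.

```bash
python3 -m pendant '[[[-0.015,-0.001,0],[0,0,0],0.02],[[-0.03,-0.0015,0],[0,0,0],0.02],[[-0.045,-0.002,0],[0,0,0],0.02],[[-0.045,-0.002,0],[0,0,0],0.02],[[-0.045,-0.002,0],[0,0,0],0.02],[[-0.045,-0.002,0],[0,0,0],0.02],[[-0.045,-0.002,0],[0,0,0],0.02],[[-0.045,-0.002,0],[0,0,0],0.02]]' 40
python3 -m pendant '[[[-0.045,-0.002,0],[0,0,0],0.02],[[-0.045,-0.002,0],[0,0,0],0.02],[[-0.03,-0.002,0],[0,0,0],0.02],[[-0.02,-0.001,0],[0,0,0],0.02],[[-0.0068,-0.0005,0],[0,0,0],0.02],[[0,0,0],[0,0,0],0.02],[[0,0,0],[0,0,0],0.02]]' 40
```

```text
clock: 17.23
position: [0.4708, -0.0883, 0.189]
ee_rot: [-2.222, -2.219, 0.003]
force: [1.2, -0.1, -4.2]
width: 0.324
clock: 18.1
position: [0.4648, -0.2316, 0.1897]
ee_rot: [-2.22, -2.222, -0.0]
force: [0.9, 0.6, -3.0]
width: 0.326
```

```bash
python3 -m pendant '[[[-0.001,-0.0004,0.01],[0,0,0],0.02],[[0,0,0.03],[0,0,0],0.02],[[0,0,0.035],[0,0,0],0.02],[[0,0,0.025],[0,0,0],0.02],[[0,0,0.012],[0,0,0],0.02],[[0,0,0],[0,0,0],0.02]]' 40
python3 -c "
from h import *
s=arm.observe();print(s['position'],s['force'],s['width'])
ims=[]
for c,(u0,v0,u1,v1) in dict(side=(260,90,420,230),scene=(110,80,270,220)).items():
    im,d=arm.get_image(c);ims.append(cv2.resize(im[v0:v1,u0:u1,::-1],None,fx=2.5,fy=2.5))
cv2.imwrite('pics/e1.png',np.hstack(ims))"
```

```text
clock: 18.85
position: [0.4641, -0.2334, 0.0775]
ee_rot: [-2.22, -2.221, 0.001]
force: [-0.0, 0.1, -4.2]
width: 0.326
[ 0.46413024 -0.23335429  0.07745574] [-0.02207054  0.10385577 -4.23882564] 0.3263127600903901
```

View pics/e1.png

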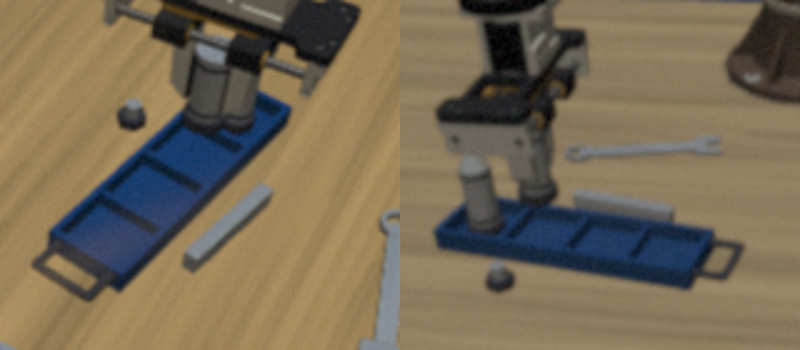

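The flat jack hangs over its compartment, clear of the cone (right crop ~(540,190)). Lowering 46 mm.

```bash
python3 -m pendant '[[[0,0,0.01],[0,0,0],0.02],[[0,0,0.02],[0,0,0],0.02],[[0,0,0.01],[0,0,0],0.02],[[0,0,0.005],[0,0,0],0.02],[[0,0,0],[0,0,0],0.02],[[0,0,0],[0,0,0],0.02]]' 40;python3 -m pendant '[[[0,0,0.001],[0,0,0],0.02],[[0,0,0],[0,0,0],0.02]]' 40
```

```text
clock: 19.7
position: [0.4648, -0.2339, 0.0335]
ee_rot: [2.221, 2.221, 0.001]
force: [-0.3, -0.1, -3.6]
width: 0.323
clock: 19.95
position: [0.4646, -0.2337, 0.0322]
ee_rot: [2.221, 2.221, 0.0]
force: [0.0, 0.6, -3.6]
width: 0.325
```

```bash
python3 -m pendant '[[[0,0,0.001],[0,0,0],0.02],[[0,0,0],[0,0,0],0.02]]' 40;python3 -m pendant '[[[0,0,0.0005],[0,0,0],0.02],[[0,0,0],[0,0,0],0.02]]' 40
```

```text
clock: 20.2
position: [0.4646, -0.2338, 0.0311]
ee_rot: [2.221, 2.221, 0.0]
force: [-1.2, -1.3, -2.9]
width: 0.325
clock: 20.45
position: [0.4647, -0.2337, 0.031]
ee_rot: [2.221, 2.221, 0.0]
force: [-1.0, 1.0, 5.3]
width: 0.324
```

```bash
python3 -m pendant '[[[0,0,0],[0,0,0],0.035],[[0,0,0],[0,0,0],0.05],[[0,0,0],[0,0,0],0.07],[[0,0,0],[0,0,0],0.07],[[0,0,-0.015],[0,0,0],0.07],[[0,0,-0.035],[0,0,0],0.07],[[0,0,-0.045],[0,0,0],0.07],[[0,0,-0.045],[0,0,0],0.07],[[0,0,-0.018],[0,0,0],0.07]]'
python3 -m pendant '[[[0.02,0.0005,0],[0,0,0],0.07],[[0.04,0.001,0],[0,0,0],0.07],[[0.05,0.0015,0],[0,0,0],0.07],[[0.05,0.0015,0],[0,0,0],0.07],[[0.05,0.0015,0],[0,0,0],0.07],[[0.05,0.0015,0],[0,0,0],0.07],[[0.05,0.0015,0],[0,0,0],0.07],[[0.05,0.0015,0],[0,0,0],0.07],[[0.03,0.0015,0],[0,0,0],0.07],[[0.009,0.0005,0],[0,0,0],0.07]]'
python3 -m pendant '[[[0,0,0],[0,0,0],0.07],[[0,0,0],[0,0,0],0.07]]'
python3 -c "
from h import *
ims=[]
for c,(u0,v0,u1,v1) in dict(side=(260,90,420,230),scene=(110,80,270,220)).items():
    im,d=arm.get_image(c);ims.append(cv2.resize(im[v0:v1,u0:u1,::-1],None,fx=2.5,fy=2.5))
cv2.imwrite('pics/e2.png',np.hstack(ims))"
```

```text
clock: 21.58
position: [0.4656, -0.2343, 0.1924]
ee_rot: [2.219, 2.218, 0.003]
force: [-0.4, 0.4, -0.0]
width: 0.765
clock: 22.82
position: [0.4768, 0.1672, 0.1894]
ee_rot: [2.218, 2.225, 0.002]
force: [-0.2, -0.4, 0.3]
width: 0.76
clock: 23.08
position: [0.4771, 0.1635, 0.1887]
ee_rot: [2.223, 2.219, -0.001]
force: [-0.0, 0.5, -0.3]
width: 0.762
```

View pics/e2.png

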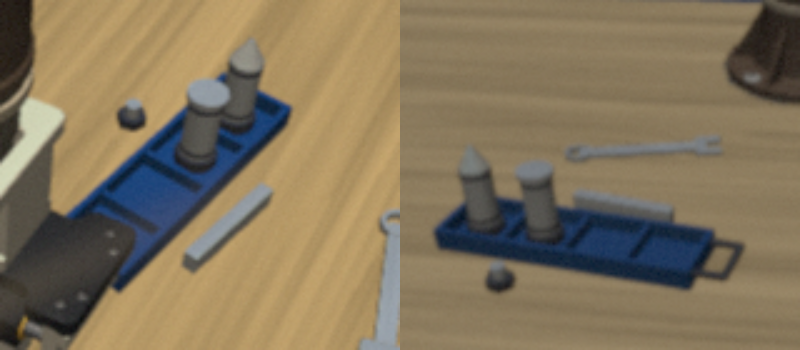

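Cone and flat both stand upright in their compartments. Now the ball jack.

```bash
python3 -m pendant '[[[0,0,0.01],[0,0,0],0.07],[[0,0,0.03],[0,0,0],0.07],[[0,0,0.035],[0,0,0],0.07],[[0,0,0.035],[0,0,0],0.07],[[0,0,0.023],[0,0,0],0.07],[[0,0,0.0094],[0,0,0],0.07],[[0,0,0],[0,0,0],0.07],[[0,0,0],[0,0,0],0.05]]' 40
python3 -m pendant '[[[0,0,0],[0,0,0],0.04],[[0,0,0],[0,0,0],0.03],[[0,0,0],[0,0,0],0.02],[[0,0,0],[0,0,0],0.02],[[0,0,0],[0,0,0],0.02]]' 40
```

```text
clock: 24.18
position: [0.4776, 0.1655, 0.0469]
ee_rot: [2.221, 2.221, 0.002]
force: [0.1, 0.1, -0.0]
width: 0.692
clock: 24.8
position: [0.4774, 0.1654, 0.0463]
ee_rot: [2.221, 2.221, 0.001]
force: [1.4, -0.2, 1.9]
width: 0.317
```

```bash
python3 -m pendant '[[[0,0,-0.008],[0,0,0],0.02],[[0,0,-0.025],[0,0,0],0.02],[[0,0,-0.035],[0,0,0],0.02],[[0,0,-0.04],[0,0,0],0.02],[[0,0,-0.028],[0,0,0],0.02],[[0,0,-0.008],[0,0,0],0.02],[[0,0,0],[0,0,0],0.02]]' 40
python3 -c "
from h import *
im,d=arm.get_image('scene');cv2.imwrite('pics/f0.png',im[40:240,200:460,::-1])"
```

```text
clock: 25.68
position: [0.4766, 0.1651, 0.1898]
ee_rot: [-2.221, -2.221, 0.001]
force: [0.1, 0.8, -4.2]
width: 0.321
```

View pics/f0.png

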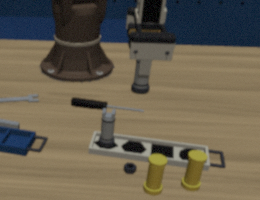

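The ball jack is held at (142,85) in the crop. Moving it to the second compartment from the handle.

```bash
python3 -m pendant '[[[-0.015,0,0],[0,0,0],0.02],[[-0.03,0,0],[0,0,0],0.02],[[-0.045,0,0],[0,0,0],0.02],[[-0.045,0,0],[0,0,0],0.02],[[-0.045,-0.001,0],[0,0,0],0.02],[[-0.045,-0.001,0],[0,0,0],0.02],[[-0.045,0,0],[0,0,0],0.02],[[-0.035,0,0],[0,0,0],0.02],[[-0.02,0,0],[0,0,0],0.02],[[-0.0096,0,0],[0,0,0],0.02]]' 40
python3 -m pendant '[[[0,0,0],[0,0,0],0.02],[[0,0,0.01],[0,0,0],0.02],[[0,0,0.03],[0,0,0],0.02],[[0,0,0.035],[0,0,0],0.02],[[0,0,0.025],[0,0,0],0.02],[[0,0,0.012],[0,0,0],0.02],[[0,0,0],[0,0,0],0.02],[[0,0,0],[0,0,0],0.02]]' 40
python3 -c "
from h import *
s=arm.observe();print(s['position'],s['force'],s['width'])
ims=[]
for c,(u0,v0,u1,v1) in dict(side=(260,90,420,230),scene=(110,80,270,220)).items():
    im,d=arm.get_image(c);ims.append(cv2.resize(im[v0:v1,u0:u1,::-1],None,fx=2.5,fy=2.5))
cv2.imwrite('pics/f1.png',np.hstack(ims))"
```

```text
clock: 26.98
position: [0.4737, -0.1713, 0.1892]
ee_rot: [-2.224, -2.218, 0.002]
force: [-0.2, -0.3, -4.3]
width: 0.321
clock: 27.98
position: [0.4757, -0.1693, 0.0789]
ee_rot: [2.22, 2.221, 0.001]
force: [-0.6, 0.4, -2.7]
width: 0.315
[ 0.47569461 -0.16927534  0.07891572] [-0.64179636  0.42383668 -2.74789538] 0.3149963946249791
```

View pics/f1.png

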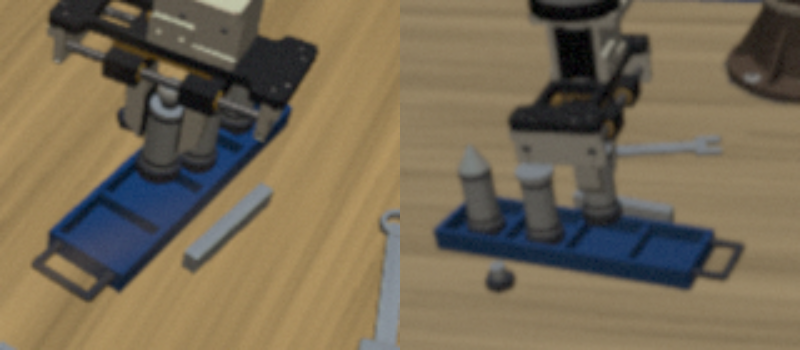

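It is over the right compartment and clear of the flat jack. Lowering.

```bash
python3 -m pendant '[[[0,0,0.01],[0,0,0],0.02],[[0,0,0.015],[0,0,0],0.02],[[0,0,0.007],[0,0,0],0.02],[[0,0,0.003],[0,0,0],0.02],[[0,0,0],[0,0,0],0.02],[[0,0,0],[0,0,0],0.02]]' 40;python3 -m pendant '[[[0,0,0.001],[0,0,0],0.02],[[0,0,0],[0,0,0],0.02]]' 40
```

```text
clock: 28.82
position: [0.4753, -0.1694, 0.0433]
ee_rot: [2.221, 2.221, 0.0]
force: [-0.1, -0.4, -3.6]
width: 0.322
clock: 29.08
position: [0.4753, -0.1694, 0.0424]
ee_rot: [2.221, 2.221, 0.001]
force: [0.4, -0.4, -1.4]
width: 0.32
```

```bash
python3 -m pendant '[[[0,0,0.0005],[0,0,0],0.02],[[0,0,0],[0,0,0],0.02]]' 40
python3 -m pendant '[[[0,0,0],[0,0,0],0.035],[[0,0,0],[0,0,0],0.05],[[0,0,0],[0,0,0],0.07],[[0,0,0],[0,0,0],0.07],[[0,0,-0.015],[0,0,0],0.07],[[0,0,-0.035],[0,0,0],0.07],[[0,0,-0.045],[0,0,0],0.07],[[0,0,-0.04],[0,0,0],0.07],[[0,0,-0.012],[0,0,0],0.07]]'
python3 -m pendant '[[[0.02,-0.0005,0],[0,0,0],0.07],[[0.04,-0.001,0],[0,0,0],0.07],[[0.05,-0.0015,0],[0,0,0],0.07],[[0.05,-0.0015,0],[0,0,0],0.07],[[0.05,-0.0015,0],[0,0,0],0.07],[[0.04,-0.001,0],[0,0,0],0.07],[[0.02,-0.0003,0],[0,0,0],0.07],[[0.004,0,0],[0,0,0],0.07],[[0,0,0],[0,0,0],0.07],[[0,0,0],[0,0,0],0.07]]'
python3 -c "
from h import *
ims=[]
for c,(u0,v0,u1,v1) in dict(side=(260,90,420,230),scene=(110,80,270,220)).items():
    im,d=arm.get_image(c);ims.append(cv2.resize(im[v0:v1,u0:u1,::-1],None,fx=2.5,fy=2.5))
cv2.imwrite('pics/f2.png',np.hstack(ims))"
```

```text
clock: 29.32
position: [0.4754, -0.1694, 0.0423]
ee_rot: [2.221, 2.221, 0.001]
force: [-1.4, 0.2, 6.2]
width: 0.321
clock: 30.45
position: [0.4763, -0.1697, 0.1921]
ee_rot: [2.219, 2.218, 0.004]
force: [0.6, 0.6, 0.4]
width: 0.759
clock: 31.7
position: [0.4678, 0.1033, 0.1886]
ee_rot: [2.223, 2.219, -0.001]
force: [0.1, 0.3, -1.2]
width: 0.763
```

View pics/f2.png

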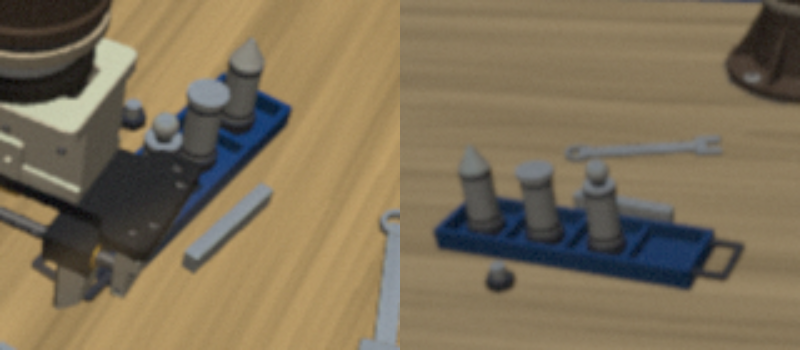

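Three jacks stand correctly. The vee block's corners overhang the barrel, so I'll grip at the lower height.

```bash
python3 -m pendant '[[[0,0,0.01],[0,0,0],0.07],[[0,0,0.03],[0,0,0],0.07],[[0,0,0.035],[0,0,0],0.07],[[0,0,0.035],[0,0,0],0.07],[[0,0,0.03],[0,0,0],0.07],[[0,0,0.0135],[0,0,0],0.07],[[0,0,0],[0,0,0],0.07],[[0,0,0],[0,0,0],0.05]]' 40
python3 -m pendant '[[[0,0,0],[0,0,0],0.04],[[0,0,0],[0,0,0],0.03],[[0,0,0],[0,0,0],0.02],[[0,0,0],[0,0,0],0.02],[[0,0,0],[0,0,0],0.02]]' 40
```

```text
clock: 32.8
position: [0.4684, 0.1048, 0.0359]
ee_rot: [2.221, 2.221, 0.002]
force: [0.2, 0.8, -0.1]
width: 0.699
clock: 33.42
position: [0.4681, 0.1048, 0.0354]
ee_rot: [2.221, 2.221, 0.001]
force: [1.4, 0.1, 4.2]
width: 0.32
```

```bash
python3 -m pendant '[[[0,0,-0.008],[0,0,0],0.02],[[0,0,-0.025],[0,0,0],0.02],[[0,0,-0.035],[0,0,0],0.02],[[0,0,-0.04],[0,0,0],0.02],[[0,0,-0.037],[0,0,0],0.02],[[0,0,-0.01],[0,0,0],0.02],[[0,0,0],[0,0,0],0.02]]' 40
python3 -m pendant '[[[-0.015,0.001,0],[0,0,0],0.02],[[-0.03,0.0025,0],[0,0,0],0.02],[[-0.045,0.004,0],[0,0,0],0.02],[[-0.045,0.004,0],[0,0,0],0.02],[[-0.04,0.003,0],[0,0,0],0.02],[[-0.025,0.002,0],[0,0,0],0.02],[[-0.0104,0.001,0],[0,0,0],0.02],[[0,0,0],[0,0,0],0.02]]' 40
python3 -m pendant '[[[0,0,0],[0,0,0],0.02],[[0,0,0.01],[0,0,0],0.02],[[0,0,0.03],[0,0,0],0.02],[[0,0,0.035],[0,0,0],0.02],[[0,0,0.025],[0,0,0],0.02],[[0,0,0.012],[0,0,0],0.02],[[0,0,0],[0,0,0],0.02],[[0,0,0],[0,0,0],0.02]]' 40
python3 -c "
from h import *
ims=[]
for c,(u0,v0,u1,v1) in dict(side=(260,90,420,230),scene=(110,80,270,220)).items():
    im,d=arm.get_image(c);ims.append(cv2.resize(im[v0:v1,u0:u1,::-1],None,fx=2.5,fy=2.5))
cv2.imwrite('pics/g1.png',np.hstack(ims))"
```

```text
clock: 34.3
position: [0.4674, 0.1046, 0.1899]
ee_rot: [-2.222, -2.221, 0.0]
force: [-0.0, 0.3, -3.1]
width: 0.322
clock: 35.3
position: [0.4846, -0.1062, 0.1893]
ee_rot: [-2.222, -2.219, 0.002]
force: [0.2, 0.6, -3.0]
width: 0.322
clock: 36.3
position: [0.4859, -0.1057, 0.0789]
ee_rot: [2.221, 2.221, 0.001]
force: [-0.4, -0.7, -3.1]
width: 0.323
```

View pics/g1.png

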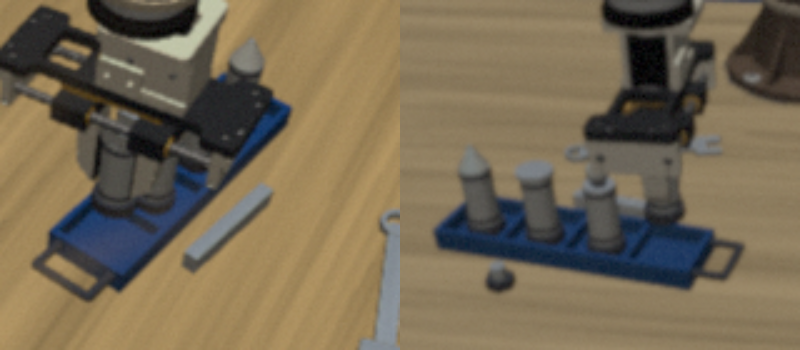

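```bash
python3 -m pendant '[[[0,0,0.01],[0,0,0],0.02],[[0,0,0.02],[0,0,0],0.02],[[0,0,0.01],[0,0,0],0.02],[[0,0,0.0055],[0,0,0],0.02],[[0,0,0],[0,0,0],0.02],[[0,0,0],[0,0,0],0.02]]' 40;python3 -m pendant '[[[0,0,0.001],[0,0,0],0.02],[[0,0,0],[0,0,0],0.02]]' 40
```

```text
clock: 37.15
position: [0.4856, -0.1058, 0.033]
ee_rot: [2.221, 2.221, 0.001]
force: [0.4, -0.7, -3.4]
width: 0.321
clock: 37.4
position: [0.4853, -0.1057, 0.0318]
ee_rot: [2.221, 2.221, 0.0]
force: [0.2, -0.2, -2.1]
width: 0.324
```

```bash
python3 -m pendant '[[[0,0,0.0007],[0,0,0],0.02],[[0,0,0],[0,0,0],0.02]]' 40
python3 -m pendant '[[[0,0,0],[0,0,0],0.035],[[0,0,0],[0,0,0],0.05],[[0,0,0],[0,0,0],0.07],[[0,0,0],[0,0,0],0.07],[[0,0,-0.015],[0,0,0],0.07],[[0,0,-0.035],[0,0,0],0.07],[[0,0,-0.045],[0,0,0],0.07],[[0,0,-0.045],[0,0,0],0.07],[[0,0,-0.018],[0,0,0],0.07]]'
python3 -m pendant '[[[0.02,0,0],[0,0,0],0.07],[[0.04,0,0],[0,0,0],0.07],[[0.05,0,0],[0,0,0],0.07],[[0.05,0,0],[0,0,0],0.07],[[0.05,0,0],[0,0,0],0.07],[[0.04,0,0],[0,0,0],0.07],[[0.02,0,0],[0,0,0],0.07],[[0,0,0],[0,0,0],0.07],[[0,0,0],[0,0,0],0.07]]'
python3 - <<'E'
from h import *
ims=[]
for c,(u0,v0,u1,v1) in dict(side=(260,90,420,230),scene=(110,80,270,220)).items():
    im,d=arm.get_image(c);ims.append(cv2.resize(im[v0:v1,u0:u1,::-1],None,fx=2.5,fy=2.5))
    W=cloud(c,d); x=np.load('pose.npz')['case']; cc,s=np.cos(x[2]),np.sin(x[2])
    for l in("cone","flat","ball","vee"):
        for m in arm.masks_of(c,"jack_"+l)[:1]:
            P=W[m['pixels']&(d>0)]
            lo=P[(P[:,2]>.025)&(P[:,2]<.045)];hi=P[(P[:,2]>.055)&(P[:,2]<.075)]
            q=(P[:,:2]-x[:2])@np.array([[cc,-s],[s,cc]])
            print(c,l,round(m['conf'],2),'case xy',np.round(np.median(q,0),3),'ztop',round(np.percentile(P[:,2],99),3),'lean',np.round(np.median(hi,0)[:2]-np.median(lo,0)[:2],4) if len(lo) and len(hi) else '')
cv2.imwrite('pics/h.png',np.hstack(ims)); print(arm.observe()['clock'])
E
```

```text
clock: 37.65
position: [0.4854, -0.1057, 0.0314]
ee_rot: [2.221, 2.221, 0.001]
force: [-1.1, 0.1, 4.7]
width: 0.321
clock: 38.78
position: [0.4863, -0.106, 0.1927]
ee_rot: [2.219, 2.218, 0.005]
force: [-0.3, -0.9, -0.8]
width: 0.767
clock: 39.9
position: [0.4853, 0.163, 0.1894]
ee_rot: [2.222, 2.22, -0.0]
force: [0.4, 0.2, -0.2]
width: 0.764
side cone 0.97 case xy [-0.007 -0.087] ztop 0.092 lean [0.0028 0.0003]
side flat 0.97 case xy [0.033 0.496] ztop 0.079 lean [ 0.0023 -0.0014]
side ball 0.62 case xy [-0.007  0.042] ztop 0.099 lean [ 0.0002 -0.0009]
side vee 0.85 case xy [-0.009  0.103] ztop 0.296 lean [0.0085 0.0074]
scene cone 0.89 case xy [ 0.01 -0.09] ztop 0.098 lean [ 0.0009 -0.0001]
scene flat 0.94 case xy [0.054 0.491] ztop 0.08 lean [ 0.0004 -0.0005]
scene ball 0.83 case xy [0.01  0.039] ztop 0.102 lean [0.0006 0.0018]
scene vee 0.59 case xy [0.01  0.102] ztop 0.094 lean [-0.      0.0009]
40.4
```

View pics/h.png

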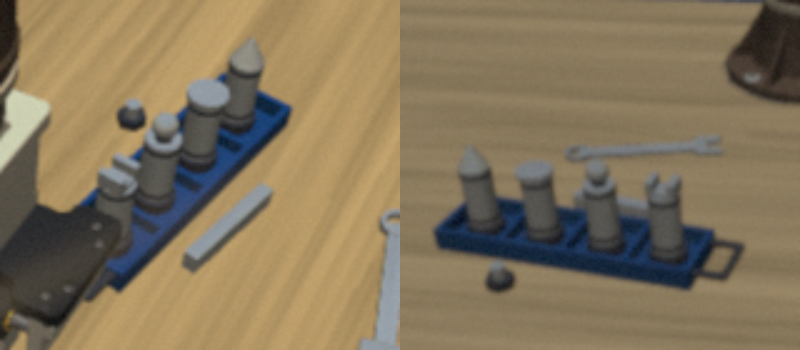

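All four stand upright, one per compartment: cone, flat, ball, vee from the far end to the handle. Top heights match, and the gripper is clear. The networks' first "flat" hit was a yellow look-alike, so for that jack I rely on the picture.

```bash
python3 -c "
from cell import arm;print(arm.sign_off())"
```

```text
the job is handed in; nothing more can be done
None
```

All four jacks are in the blue case, one per compartment, in reverse order, and I handed the job in at about 40 s of the 109 s allowed. Counting from the compartment farthest from the case handle to the one next to it, they stand cone, flat, ball, vee.

**Final checks:**
- Both fixed-camera pictures show all four upright. In the scene camera, the cone, ball and vee tops came out at 0.098, 0.102 and 0.094 m, against 0.100, 0.102 and 0.092 m expected. Their lean there was under 2 mm.
- The gripper was open and well clear of the case before hand-in, and no jack fell on the way.

**What failed or disagreed:**
- **First grip on the flat jack:** it closed at 34 mm instead of 30, most likely on the edge of the disc. I opened, went 11 mm lower and gripped it again without trouble.
- **Flat jack's final check:** the detector's best match in both cameras was a yellow look-alike, so its placement is confirmed by eye only.
- **Vee jack from the side camera:** that reading (top at 0.296 m, lean about 11 mm) disagrees with the scene camera. I put it down to the gripper partly covering the jack in that view.

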